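# Snap the washed plate back onto the portion scale

### The arm

A 7-joint arm with a two-finger parallel gripper is mounted at the origin on the work surface. World frame = base frame: x ahead of the robot, y to its left, z up, the work surface at z = 0. Lengths are in m, angles in degrees, forces in N, time in s.
With the tool pointing down it reaches from about 0.425 to 0.95 m from the base axis. Payload 4.7 kg.
Tool frame: the origin (TCP) lies at the very end of the fingers, on their centre line; the grasp point (between the pads) lies 19 mm behind it (grasp_offset is the distance from the TCP to the grasp point, in m); z points along the fingers, y is the direction in which the jaws open and shut (so a half turn about z gives the same grasp; the last joint's range is limited). The gripper opens to 87 mm and grips with 3 to 60 N. Pads are 19 mm wide; open, the fingers measure 117 mm over their backs; the gripper's body (75 mm by 190 mm) begins 51 mm behind the grasp point.
Start: joints at [65.724, 26.849, -2.785, 87.806, 1.381, 65.374, -4.715], TCP at [0.26, -0.623, 0.223] pointing down, gripper open.
Joint ranges: [-148.3, 148.3], [-19.14, 114.17], [-79.39, 73.82], [5.75, 140.21], [-59.74, 239.74], [12.07, 113.84], [-152.46, 152.46]. Speed limits (degrees/s): [147.25, 147.25, 180, 180, 180, 180, 180].

### API

Orientations are given as [roll, pitch, yaw] about the fixed x, y, z axes, in that order (R = Rz(yaw) Ry(pitch) Rx(roll)).
In Python, from cell import * gives the robot as it stands.
- The arm moves only by the tool servo_tool, never from a script. Its argument "deltas" is a list of rows, each an object with "xyz": the shift along the tool's x, y, z in m, a list of three; "yaw": the turn about the tool's z in rad. A call has 1 to 20 rows; each row is the pose to reach, as a shift and turn from the pose commanded when the call began, along the tool's axes at that moment; what a row does not reach only later rows make up. A row lasts 1/12 s, in which the tool goes at most 41.7 mm and 7.16 degrees, less where a joint would pass 70% of its speed; a pose out of reach is approached as far as the arm can. A call with a gripper value outside its range is refused whole. "fingers" is the closure, from 0 (fully open) to 1 (shut), set as the call begins (left out, the last holds). The fingers move at their own pace and stop on an object; the grip force is fixed at half the most. Time passes only in rows, so rows that repeat a pose let the fingers close. It gives the time, the measured TCP pose, the force and the opening at its end, in the units of the state.
- get_obs(): the state, without advancing time (a new reading comes with each control period).
- get_image(name): name is "side" or "top" or "wrist"; returns a dict with "img" (420x560x3 uint8, red, green, blue), "fx", "fy", "cx", "cy" (pixels), "cam_to_world" (4x4, takes a point from camera to world coordinates). Camera axes: x right, y down, z forward; pixel columns grow to the right and rows downward; lengths in m; the calibration is good to about 2 mm. A picture is of the moment at which its call begins. There is no depth.
- sign_off(): hands the job in, once; it reports no verdict.
The state is a dict: "time": time; "qpos": joint angles; "joint_velocities": joint speeds; "tau": joint torques, N m; "tcp_pos": TCP position; "ee_rot": TCP orientation; "ft_force": force on the tool from outside, world axes, zero at the start; "torque": the same for the moment, N m; "gripper_width": finger opening in m.
Only numpy, scipy, OpenCV 4.12 (cv2) and the standard library are available. Lean on these libraries where they do the work, as an engineer would, in place of code of your own. Each camera call takes 0.05 s, during which the arm holds its last target. There are 200 camera calls.

### The job

The weighing plate of the kitchen portion scale has been washed: pick it up by its blue grip, set its four holes over the orange snap studs of the scale, and press it down level until all four studs have clicked through and it lies fully home, then let go. The plate carrier sits on a soft load cell and gives under the hand: press firmly enough to snap, but do not overload the cell. Leave the oil bottle, the cream carton and the cup where they stand.

Things in the scene. Friction and masses are not known exactly. Their poses are not given: they have to be found in the camera images.
- plate_grip (a point): Centre of the blue grip rib (60 mm along x, 14 mm wide along y, 30 mm tall) standing on the middle of the loose weighing plate: bare aluminium, 160 (x) x 130 (y) x 4 mm, 0.18 to 0.33 kg, lying flat on the counter at the start. Half-way up: rib top 15 mm above this point, plate's upper face 15 mm below it, underside 19 mm below. z up.
- plate_seat (a point): Middle of the plate's underside, 19 mm below plate_grip; same axes. The plate may go on either way round (a half turn about z makes no difference).
- plate_hole0 (a point): Centre, at the plate's underside, of a 14 mm square through hole of the plate; at x = 60 mm, y = 45 mm from plate_seat in the plate's axes.
- plate_hole1 (a point): Centre, at the plate's underside, of a 14 mm square through hole of the plate; at x = 60 mm, y = -45 mm from plate_seat in the plate's axes.
- plate_hole2 (a point): Centre, at the plate's underside, of a 14 mm square through hole of the plate; at x = -60 mm, y = 45 mm from plate_seat in the plate's axes.
- plate_hole3 (a point): Centre, at the plate's underside, of a 14 mm square through hole of the plate; at x = -60 mm, y = -45 mm from plate_seat in the plate's axes.
- carrier_seat (a point): Middle of the black plate carrier (146 x 116 mm) on the white portion scale, at the level of its four stud shoulders: 80 mm above the counter unloaded, sinking with the carrier. plate_seat lies here when the plate is home. Studs at x = +-60, y = +-45 mm in this point's axes (z up).
- stud (a point): One of the four orange snap studs (x = +60, y = +45 mm from carrier_seat), on its axis at shoulder level: a pin 11 mm thick, tapering to 5 mm at its top 19 mm up; two spring barbs on its +-x sides spread to 18 mm at 5.5 mm up. A plate laid on rests 8 to 13 mm up; it takes 3 to 5 N a stud (12 to 19 N in all), rising, till the barbs click out over the plate and draw it onto the shoulders.
- scale: The scale's housing, fixed to the counter; origin at the counter under the carrier's middle. White, 200 mm (x) by 170 mm (y), top 42 mm high, with a grey console 60 mm deep and 36 mm high on its -x side. Only carrier and studs stand higher.
- carrier (a joint): How far the plate carrier has been pushed down, m: 0 unloaded; it stays level and gives 1 mm for every 1.8 N, so it sinks some 8 to 12 mm while the plate is being pressed on and springs back when let go (1 to 2 mm down under the plate's weight). Above 0.016 (about 29 N, of which the plate's weight is 2 to 3 N) the load cell is overloaded and damaged.
- oil: Bystander: amber oil bottle with yellow cap, 68 mm thick, 170 mm tall, loose; origin at the centre of its underside.
- carton: Bystander: white and blue cream carton with blue cap, 70 x 70 x 122 mm, loose; origin at the centre of its underside.
- cup: Bystander: steel cup, 70 mm wide, 75 mm tall, loose; origin at the centre of its underside.
There are look-alikes about, which are no part of the job. Several things look just like the part that bears plate_grip: the one meant starts farthest from the robot's base.

How it is judged (in metres and radians):
On the way, in this order (a step that is already met when the one before it is completed fails the run):
1. the plate is lifted clear of the counter (height (world z) of plate_seat above 0.05 m), for 0.2 s.
2. the plate is set over the four studs, level and square to them (horizontal distance between plate_seat and carrier_seat below 0.004 m and angle between the x axis of plate_seat and the x axis of carrier_seat, either way round below 0.05 rad and z of plate_seat in the frame of carrier_seat below 0.016 m and angle between plate_seat's own z axis and vertical below 0.1 rad), for 0.1 s.
At the end, for the whole second after the job is handed in: All four holes of the plate are clicked home: each within 1.5 mm of the stud shoulders, the plate centred within 3 mm and square (within 0.04 rad) to the carrier, at rest and released, with the carrier back up (pushed down by less than 4 mm) (horizontal distance between plate_seat and carrier_seat below 0.003 m and angle between the x axis of plate_seat and the x axis of carrier_seat, either way round below 0.04 rad and z of plate_hole0 in the frame of carrier_seat between -0.002 and 0.0015 m and z of plate_hole1 in the frame of carrier_seat between -0.002 and 0.0015 m and z of plate_hole2 in the frame of carrier_seat between -0.002 and 0.0015 m and z of plate_hole3 in the frame of carrier_seat between -0.002 and 0.0015 m and value of joint carrier below 0.004 m); the robot touches nothing.
It fails at once if the load cell is overloaded (carrier pushed down more than 16 mm, about 29 N) (value of joint carrier above 0.016 m).
It fails at once if the plate is pressed on askew: tilted more than 0.12 rad over the studs (horizontal distance between plate_seat and carrier_seat below 0.012 m and z of plate_seat in the frame of carrier_seat below 0.016 m and angle between plate_seat's own z axis and vertical above 0.12 rad).
It fails at once if the oil bottle is moved by more than 20 mm or tipped (distance of oil from where it was at the start of the episode above 0.02 m or angle between oil's own z axis and vertical above 0.2 rad).
It fails at once if the cream carton is moved by more than 20 mm or tipped (distance of carton from where it was at the start of the episode above 0.02 m or angle between carton's own z axis and vertical above 0.2 rad).
It fails at once if the steel cup is moved by more than 20 mm or tipped (distance of cup from where it was at the start of the episode above 0.02 m or angle between cup's own z axis and vertical above 0.2 rad).
It also fails if it takes over 48 s, if anything falls off the work surface, if the arm or the gripper's body presses on something with over 40 N, if the wrist force passes 120 N, or if a joint passes its speed limit or range.

## Working session

There is one attempt and no reset: what is moved stays moved. The work goes in short steps, Python scripts to look and compute and a tool call to move; the robot and the scene stay as the last step left them, time stands still between calls to the robot, and variables do not carry over. Pictures are saved under pics/ and viewed, about 8 in all and at most 12, crops included, and the job is handed in when it is done.

Besides the shell and the picture viewer there is one more tool, called after "Call:" as name(argument=value, ...) on one line, values as JSON. servo_tool: Moves the arm, as the interface text tells. Its arguments: {"type":"object","properties":{"deltas":{"type":"array"},"fingers":{"type":"number"}},"required":["deltas"]}

```bash
mkdir -p pics; cat > h.py <<'E'
from cell import *
import cv2, numpy as np
def save(n,f):
    d=get_image(n); cv2.imwrite(f'pics/{f}.png',d['img'][:,:,::-1]); np.save(f'pics/{f}.npy',d,allow_pickle=True); return d
def load(f): return np.load(f'pics/{f}.npy',allow_pickle=True).item()
def ray(d,u,v):
    T=np.array(d['cam_to_world']); r=T[:3,:3]@np.array([(u-d['cx'])/d['fx'],(v-d['cy'])/d['fy'],1.]); return T[:3,3],r/np.linalg.norm(r)
def onz(d,u,v,z):
    o,r=ray(d,u,v); return o+r*(z-o[2])/r[2]
def tri(obs):
    A=np.zeros((3,3));b=np.zeros(3)
    for d,u,v in obs:
        o,r=ray(d,u,v);P=np.eye(3)-np.outer(r,r);A+=P;b+=P@o
    x=np.linalg.solve(A,b); return x,[np.linalg.norm((np.eye(3)-np.outer(ray(*q)[1],ray(*q)[1]))@(x-ray(*q)[0])) for q in obs]
def blobs(img,lo,hi,amin=20):
    h=cv2.cvtColor(img,cv2.COLOR_RGB2HSV); m=cv2.inRange(h,lo,hi); n,l,s,c=cv2.connectedComponentsWithStats(m)
    return m,[(s[i].tolist(),c[i].round(1).tolist()) for i in range(1,n) if s[i][4]>=amin]
E
python3 - <<'E'
from h import *
a=save('top','t0');b=save('side','s0')
cv2.imwrite('pics/both.png',cv2.resize(np.vstack([a['img'],b['img']])[:,:,::-1],None,fx=.7,fy=.7,interpolation=cv2.INTER_AREA))
print(get_obs())
for d in (a,b):
    print(np.round(d['cam_to_world'],3).tolist(),d['fx'])
    print('blue',blobs(d['img'],(95,110,50),(130,255,255))[1]); print('or',blobs(d['img'],(5,150,120),(18,255,255),8)[1])
E
```

```text
{'time': 0.1, 'qpos': array([65.72385318, 26.89285445, -2.78566112, 87.86441744,  1.38124445,
       65.37330879, -4.71477282]), 'joint_velocities': array([ 0.11365332, -0.15019514,  0.00841792, -0.08456467,  0.0209346 ,
       -0.09264482, -0.00593076]), 'tau': array([ 3.19642595e-04, -5.09172070e+01, -8.13635392e-02, -2.36828560e+01,
       -6.15189644e-02,  3.45258170e-02,  6.68651728e-05]), 'tcp_pos': array([ 0.25945005, -0.62259477,  0.22162063]), 'ee_rot': array([-1.79903031e+02,  2.96814150e-03,  2.26239704e+01]), 'ft_force': array([-0.15022461, -0.28309251,  0.85812607]), 'torque': array([ 0.07932469, -0.01989271, -0.02910722]), 'gripper_width': 0.08724687083024041}
[[-0.023, -0.991, 0.132, 0.374], [-1.0, 0.024, 0.006, -0.003], [-0.01, -0.132, -0.991, 1.481], [0.0, 0.0, 0.0, 1.0]] 467.6895005232474
blue [([431, 193, 9, 9, 62], [434.8, 196.8]), ([223, 200, 5, 19, 83], [225.2, 209.0]), ([223, 281, 10, 19, 85], [227.8, 289.9])]
or []
[[-0.887, -0.272, 0.372, 0.078], [-0.461, 0.491, -0.74, 0.92], [0.018, -0.828, -0.561, 0.771], [0.0, 0.0, 0.0, 1.0]] 401.27891568378186
blue [([448, 112, 41, 44, 1248], [468.6, 132.9]), ([328, 140, 7, 6, 33], [331.3, 142.3]), ([321, 159, 18, 11, 125], [330.2, 164.3]), ([239, 248, 19, 15, 195], [248.1, 254.9]), ([320, 278, 23, 13, 244], [330.8, 283.7])]
or [([292, 170, 4, 5, 13], [293.6, 171.8]), ([326, 174, 4, 5, 14], [327.5, 176.0]), ([287, 182, 4, 5, 15], [288.3, 184.3]), ([322, 186, 4, 6, 15], [323.7, 188.5])]
```

View pics/t0.png

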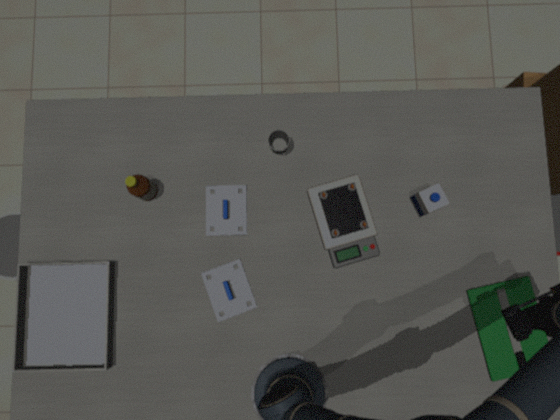

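View pics/s0.png

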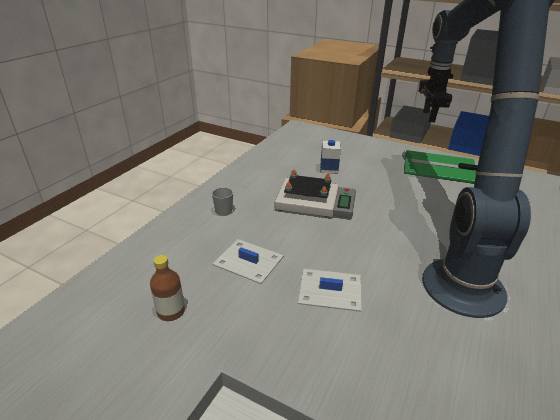

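The top view shows two plates with blue ribs, at about (225,209) and (228,290); the first is farther from the base (about (290,385)), so it is the target. The scale is at (343,208) with its console toward the robot. In the side view the target rib is at (248,255) and the studs are around (308,180).

```bash
python3 - <<'E'
from h import *
t=load('t0');s=load('s0')
print('rib',tri([(t,225.2,209),(s,248.1,254.9)]), 'other',onz(t,227.8,289.9,.03))
m,_=blobs(t['img'],(95,110,50),(130,255,255)); m[:,:215]=0;m[:,240:]=0;m[240:]=0
r=cv2.minAreaRect(cv2.findNonZero(m));print(r)
# plate outline
g=cv2.inRange(cv2.cvtColor(t['img'],cv2.COLOR_RGB2HSV),(0,0,0),(180,255,255))
print('plate corners',[onz(t,*p,.004).round(3).tolist() for p in [(206,185),(246,184),(247,235),(206,236)]])
print('oil',onz(t,150,193,0),'cup',onz(t,279,143,.07),'carton',onz(t,434.8,197,.12))
print('scale',[onz(t,*p,.042).round(3).tolist() for p in [(307,187),(358,176),(376,236),(326,249)]])
print('studs side',[onz(s,*p,.09).round(3).tolist() for p in [(293.6,171.8),(327.5,176),(288.3,184.3),(323.7,188.5)]])
w=get_image('wrist');T=np.array(w['cam_to_world']);o=get_obs()
from scipy.spatial.transform import Rotation as R
Rt=R.from_euler('xyz',o['ee_rot'],degrees=True).as_matrix()
print(w['fx'],(Rt.T@(T[:3,3]-o['tcp_pos'])).round(4),(Rt.T@T[:3,:3]).round(3))
E
```

```text
rib (array([0.56490641, 0.18681256, 0.02017774]), [np.float64(0.0013077035854725408), np.float64(0.0013077035854726746)]) other [0.3149559  0.17980652 0.03      ]
((225.0, 209.0), (18.0, 4.0), 90.0)
plate corners [[0.647, 0.251, 0.004], [0.648, 0.122, 0.004], [0.484, 0.121, 0.004], [0.484, 0.251, 0.004]]
oil [0.62646405 0.43169814 0.        ] cup [0.76179039 0.01259544 0.07      ] carton [ 0.57364529 -0.44147066  0.12      ]
scale [[0.626, -0.071, 0.042], [0.657, -0.232, 0.042], [0.468, -0.279, 0.042], [0.432, -0.124, 0.042]]
studs side [[0.614, -0.202, 0.09], [0.498, -0.233, 0.09], [0.591, -0.116, 0.09], [0.477, -0.149, 0.09]]
307.2800093347697 [ 6.66e-02  1.00e-04 -1.61e-01] [[ 0.    -0.969 -0.245]
 [ 1.     0.     0.   ]
 [-0.    -0.245  0.969]]
```

Call:
servo_tool(deltas=[{"xyz":[0.03,-0.025,0],"yaw":0.01},{"xyz":[0.06,-0.05,0],"yaw":0.02},{"xyz":[0.09,-0.075,0],"yaw":0.03},{"xyz":[0.12,-0.1,0],"yaw":0.04},{"xyz":[0.15,-0.125,0],"yaw":0.05},{"xyz":[0.18,-0.15,0],"yaw":0.06},{"xyz":[0.21,-0.175,0],"yaw":0.07},{"xyz":[0.24,-0.2,0],"yaw":0.08},{"xyz":[0.27,-0.225,0],"yaw":0.09},{"xyz":[0.3,-0.25,0],"yaw":0.1},{"xyz":[0.33,-0.275,0],"yaw":0.11},{"xyz":[0.36,-0.295,0],"yaw":0.12},{"xyz":[0.377,-0.311,0],"yaw":0.124},{"xyz":[0.377,-0.311,0],"yaw":0.124},{"xyz":[0.377,-0.311,0],"yaw":0.124},{"xyz":[0.377,-0.311,0],"yaw":0.124}])

```text
time: 1.48
tcp_pos: [0.4874, -0.1919, 0.2223]
ee_rot: [180.0, 0.1, 15.5]
ft_force: [0.2, 1.0, -0.9]
gripper_width: 0.0868
```

```bash
python3 - <<'E'
from h import *
w=save('wrist','w1');o=get_obs();print(o['tcp_pos'],o['ee_rot'],o['joint_velocities'].round(2))
print('or',blobs(w['img'],(3,120,80),(18,255,255),20)[1])
E
```

```text
[ 0.48724308 -0.19251762  0.22232955] [1.79977275e+02 5.06048714e-02 1.53775029e+01] [ 0.54 -0.04  0.24 -0.09 -0.1   0.07 -0.15]
or [([227, 58, 13, 21, 149], [233.2, 68.6]), ([327, 59, 13, 22, 152], [332.5, 69.3]), ([231, 190, 12, 18, 133], [236.5, 198.8]), ([321, 191, 12, 18, 135], [326.9, 199.6])]
```

View pics/w1.png

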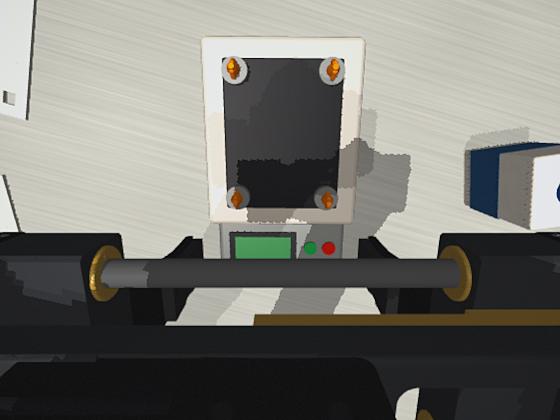

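The wrist view shows the four studs at about (233,69), (333,69), (237,199) and (327,200), with the carton at right and a plate edge at left. Next I take a view midway between scale and plate.

Call:
servo_tool(deltas=[{"xyz":[0.012,-0.032,0],"yaw":0.05},{"xyz":[0.024,-0.065,0],"yaw":0.1},{"xyz":[0.036,-0.1,0],"yaw":0.15},{"xyz":[0.048,-0.135,0],"yaw":0.2},{"xyz":[0.06,-0.165,0],"yaw":0.24},{"xyz":[0.065,-0.179,0],"yaw":0.268},{"xyz":[0.065,-0.179,0],"yaw":0.268},{"xyz":[0.065,-0.179,0],"yaw":0.268},{"xyz":[0.065,-0.179,0],"yaw":0.268},{"xyz":[0.065,-0.179,0],"yaw":0.268}])

```text
time: 2.37
tcp_pos: [0.5027, -0.0036, 0.2224]
ee_rot: [180.0, 0.0, -0.1]
ft_force: [-0.1, -0.5, 0.3]
gripper_width: 0.087
```

```bash
python3 - <<'E'
from h import *
w=save('wrist','w2');o=get_obs();print(o['tcp_pos'],o['ee_rot'])
print('or',blobs(w['img'],(3,120,80),(18,255,255),20)[1])
print('bl',blobs(w['img'],(95,110,50),(130,255,255),60)[1])
E
```

```text
[ 0.50269928 -0.00332269  0.22242496] [ 1.79963637e+02  1.44742786e-02 -4.35011545e-02]
or [([493, 68, 24, 20, 313], [504.2, 77.0]), ([397, 95, 17, 20, 206], [404.5, 104.5]), ([505, 194, 22, 17, 234], [514.7, 202.7]), ([416, 217, 17, 16, 165], [424.0, 225.1])]
bl [([100, 109, 30, 55, 1244], [114.4, 135.6])]
```

View pics/w2.png

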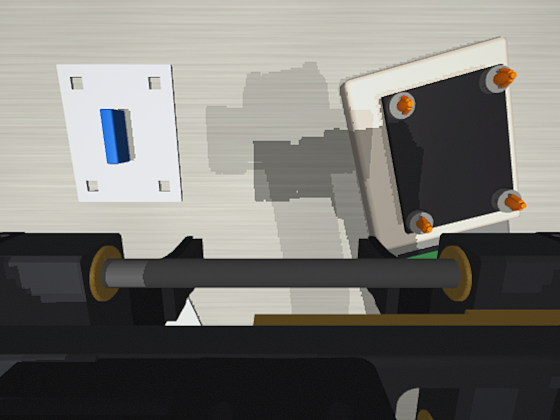

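The plate is at the upper left with its rib at (114,136) and holes at about (77,84), (155,83), (92,186) and (165,186). The four studs are at right.

Call:
servo_tool(deltas=[{"xyz":[0,-0.035,0],"yaw":0},{"xyz":[0,-0.07,0],"yaw":0},{"xyz":[0,-0.105,0],"yaw":0},{"xyz":[0,-0.14,0],"yaw":0},{"xyz":[0,-0.17,0],"yaw":0},{"xyz":[0,-0.19,0],"yaw":0},{"xyz":[0,-0.19,0],"yaw":0},{"xyz":[0,-0.19,0],"yaw":0},{"xyz":[0,-0.19,0],"yaw":0},{"xyz":[0,-0.19,0],"yaw":0}])

```text
time: 3.25
tcp_pos: [0.5027, 0.1866, 0.2224]
ee_rot: [179.9, 0.0, -0.0]
ft_force: [0.9, 0.3, 0.5]
gripper_width: 0.0875
```

```bash
python3 - <<'E'
from h import *
w=save('wrist','w3');o=get_obs();print(o['tcp_pos'],o['ee_rot'])
w1=load('w1');w2=load('w2')
A=[(233.2,68.6),(332.5,69.3),(236.5,198.8),(326.9,199.6)];B=[(404.5,104.5),(504.2,77),(424,225.1),(514.7,202.7)]
P=[]
for a,b in zip(A,B):
    x,e=tri([(w1,*a),(w2,*b)]);P.append(x);print('stud',x.round(4),np.round(e,4))
P=np.array(P);c=P.mean(0);d1=P[0]-P[2]+P[1]-P[3];d2=P[0]-P[1]+P[2]-P[3]
print('scale c',c.round(4),np.degrees(np.arctan2(d1[1],d1[0])),np.degrees(np.arctan2(-d2[0],d2[1])),np.linalg.norm(d1[:2])/2,np.linalg.norm(d2[:2])/2)
Q1=np.array([onz(w1,*a,.089) for a in A]);print('w1 only',Q1.mean(0).round(4))
def plate(d,tag,x0,x1,y1=235):
    m,_=blobs(d['img'],(95,110,50),(130,255,255)); m[:,:x0]=0;m[:,x1:]=0;m[y1:]=0
    print(tag,'rib',cv2.minAreaRect(cv2.findNonZero(m)))
    h=cv2.cvtColor(d['img'],cv2.COLOR_RGB2HSV);b=cv2.inRange(h,(0,0,215),(180,40,255));b[:,:x0]=0;b[:,x1:]=0;b[y1:]=0
    cs,hi=cv2.findContours(b,cv2.RETR_CCOMP,cv2.CHAIN_APPROX_NONE)
    H=[]
    for k,c in enumerate(cs):
        A=cv2.contourArea(c)
        if hi[0][k][3]>=0 and A>30: M=cv2.moments(c);u,v=M['m10']/M['m00'],M['m01']/M['m00'];print(' hole',A,round(u,1),round(v,1),onz(d,u,v,.004).round(4));
        elif A>5000: r=cv2.minAreaRect(c);print(' outline',r,[onz(d,*p,.004).round(4).tolist() for p in cv2.boxPoints(r)], cv2.approxPolyDP(c,5,True).reshape(-1,2).tolist())
plate(w2,'w2',20,200);plate(w,'w3',120,440)
E
```

```text
[0.50270754 0.18680933 0.22246341] [ 1.79947053e+02 -2.48176395e-03 -2.74290986e-02]
stud [ 0.5942 -0.119   0.0843] [0.0002 0.0002]
stud [ 0.6171 -0.205   0.0873] [0.0004 0.0004]
stud [ 0.4784 -0.1498  0.0854] [0.0002 0.0002]
stud [ 0.502  -0.2361  0.0873] [0.0001 0.0001]
scale c [ 0.5479 -0.1775  0.0861] 15.012332606866943 15.084033540595135 0.11950311881417781 0.08916691543761991
w1 only [ 0.5479 -0.1776  0.089 ]
w2 rib ((114.68052673339844, 135.15719604492188), (55.801753997802734, 23.374584197998047), 82.23483276367188)
 outline ((108.0, 132.5), (137.0, 144.0), 90.0) [[0.645, 0.2732, 0.004], [0.6449, 0.1097, 0.004], [0.4855, 0.1225, 0.004], [0.4856, 0.3043, 0.004]] [[57, 64], [76, 184], [36, 185], [75, 186], [78, 201], [180, 201], [169, 64]]
 hole 141.0 163.5 185.9 [0.5048 0.1415 0.004 ]
 hole 142.0 91.5 185.9 [0.5049 0.2313 0.004 ]
 hole 1716.0 117.5 135.4 [0.566 0.191 0.004]
 hole 172.0 154.0 82.6 [0.6252 0.1412 0.004 ]
 hole 190.0 76.1 82.5 [0.6253 0.2309 0.004 ]
w3 rib ((279.5, 135.5), (53.0, 11.0), 90.0)
 outline ((280.0, 132.5), (135.0, 112.0), 90.0) [[0.6439, 0.2499, 0.004], [0.6439, 0.1224, 0.004], [0.4867, 0.1155, 0.004], [0.4868, 0.257, 0.004]] [[336, 65], [224, 65], [229, 200], [254, 199], [250, 145], [257, 138], [273, 139], [274, 107], [292, 109], [291, 144], [301, 136], [333, 135]]
 hole 162.5 243.6 185.6 [0.5052 0.2317 0.004 ]
 hole 218.0 318.6 82.6 [0.6252 0.1417 0.004 ]
 hole 212.5 240.7 82.5 [0.6253 0.2314 0.004 ]
```

View pics/w3.png

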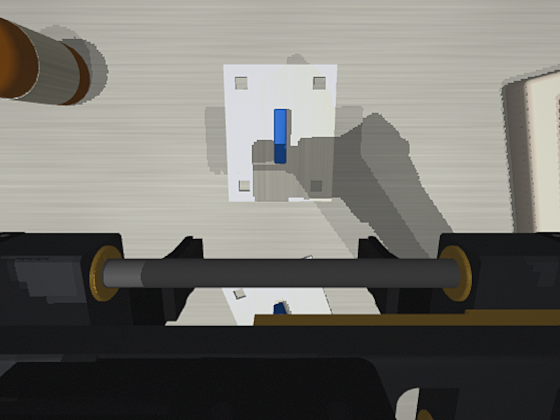

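Plate measured at (0.565, 0.186), yaw about 0, with holes consistent at z = 4 mm across the two views. Scale at (0.548, -0.1775), yaw 15.0°, with stud spacing 119.5 x 89.2 mm. Moving to the grasp.

Call:
servo_tool(deltas=[{"xyz":[0.03,0,0],"yaw":0},{"xyz":[0.062,0,0.01],"yaw":0},{"xyz":[0.0625,0,0.04],"yaw":0},{"xyz":[0.0625,0,0.075],"yaw":0},{"xyz":[0.0625,0,0.11],"yaw":0},{"xyz":[0.0625,0,0.145],"yaw":0},{"xyz":[0.0625,0,0.17],"yaw":0},{"xyz":[0.0625,0,0.18],"yaw":0},{"xyz":[0.0625,0,0.18],"yaw":0},{"xyz":[0.0625,0,0.18],"yaw":0},{"xyz":[0.0625,0,0.18],"yaw":0}])

```text
time: 4.22
tcp_pos: [0.5664, 0.1894, 0.0445]
ee_rot: [-179.9, -0.2, 0.1]
ft_force: [0.1, -0.3, 0.2]
gripper_width: 0.087
```

```bash
python3 - <<'E'
from h import *
import time
w=save('wrist','w4')
for i in range(3):
    o=get_obs();print(o['time'],o['tcp_pos'].round(4),o['ee_rot'].round(2));get_image('top')
print(blobs(w['img'],(95,110,50),(130,255,255),60)[1])
E
```

```text
4.2667 [0.5664 0.1895 0.0448] [-1.7992e+02 -2.3000e-01  1.3000e-01]
4.3167 [0.5663 0.1895 0.0447] [-1.7993e+02 -2.2000e-01  1.4000e-01]
4.3667 [0.566  0.1894 0.0444] [-1.7994e+02 -1.9000e-01  1.5000e-01]
[([274, 193, 23, 66, 1456], [284.6, 225.6]), ([274, 287, 21, 7, 126], [283.9, 289.9])]
```

Call:
servo_tool(deltas=[{"xyz":[-0.001,0.003,0.01],"yaw":0},{"xyz":[-0.001,0.003,0.02],"yaw":0},{"xyz":[-0.001,0.003,0.028],"yaw":0},{"xyz":[-0.001,0.003,0.034],"yaw":0},{"xyz":[-0.001,0.003,0.034],"yaw":0},{"xyz":[-0.001,0.003,0.034],"yaw":0},{"xyz":[-0.001,0.003,0.034],"yaw":0}])

```text
time: 5.0
tcp_pos: [0.5639, 0.1863, 0.0085]
ee_rot: [-180.0, -0.0, 0.2]
ft_force: [0.8, 0.1, 0.8]
gripper_width: 0.0871
```

```bash
python3 - <<'E'
from h import *
w=save('wrist','w5')
o=get_obs();print(o['time'],o['tcp_pos'].round(4),o['ee_rot'].round(2),o['ft_force'].round(2))
print(blobs(w['img'],(95,110,50),(130,255,255),60)[1],w['cx'])
E
```

```text
5.05 [0.564  0.1863 0.0087] [-1.7999e+02 -3.0000e-02  1.7000e-01] [-0.18  0.39 -0.25]
[([265, 200, 29, 59, 1640], [279.2, 229.5]), ([266, 288, 27, 26, 699], [278.9, 300.5])] 280.12904404450694
```

Call:
servo_tool(deltas=[{"xyz":[0.001,0,0.0025],"yaw":0.003},{"xyz":[0.001,0,0.0025],"yaw":0.003},{"xyz":[0.001,0,0.0025],"yaw":0.003}])

```text
time: 5.3
tcp_pos: [0.5649, 0.186, 0.0062]
ee_rot: [180.0, -0.0, -0.0]
ft_force: [-0.7, -0.9, 0.2]
gripper_width: 0.0871
```

Call:
servo_tool(deltas=[{"xyz":[0,0,0],"yaw":0},{"xyz":[0,0,0],"yaw":0},{"xyz":[0,0,0],"yaw":0},{"xyz":[0,0,0],"yaw":0},{"xyz":[0,0,0],"yaw":0},{"xyz":[0,0,0],"yaw":0},{"xyz":[0,0,0],"yaw":0},{"xyz":[0,0,0],"yaw":0},{"xyz":[0,0,0],"yaw":0},{"xyz":[0,0,0],"yaw":0}], fingers=1)

```text
time: 6.13
tcp_pos: [0.5648, 0.186, 0.006]
ee_rot: [180.0, -0.0, -0.0]
ft_force: [-0.1, -0.8, 0.2]
gripper_width: 0.0281
```

```bash
python3 - <<'E'
from h import *
w=save('wrist','w6')
o=get_obs();print(o['time'],o['tcp_pos'].round(4),o['ee_rot'].round(2),o['ft_force'].round(2),o['torque'].round(2),o['gripper_width'])
E
```

```text
6.1833 [0.5648 0.186  0.006 ] [ 1.8e+02 -0.0e+00 -1.0e-02] [-0.65 -0.11  0.04] [0.01 0.01 0.01] 0.02480551241249846
```

Call:
servo_tool(deltas=[{"xyz":[0,0,0],"yaw":0},{"xyz":[0,0,0],"yaw":0},{"xyz":[0,0,0],"yaw":0},{"xyz":[0,0,0],"yaw":0},{"xyz":[0,0,0],"yaw":0},{"xyz":[0,0,0],"yaw":0}])

```text
time: 6.68
tcp_pos: [0.5648, 0.1862, 0.0061]
ee_rot: [-180.0, -0.0, -0.0]
ft_force: [0.6, 0.5, -0.4]
gripper_width: 0.0139
```

Call:
servo_tool(deltas=[{"xyz":[0,0,-0.01],"yaw":0},{"xyz":[0,0,-0.03],"yaw":0},{"xyz":[0,0,-0.06],"yaw":0},{"xyz":[0,0,-0.095],"yaw":0},{"xyz":[0,0,-0.13],"yaw":0},{"xyz":[0,0,-0.15],"yaw":0},{"xyz":[0,0,-0.155],"yaw":0},{"xyz":[0,0,-0.155],"yaw":0},{"xyz":[0,0,-0.155],"yaw":0},{"xyz":[0,0,-0.155],"yaw":0}])

```text
time: 7.52
tcp_pos: [0.5632, 0.1852, 0.1588]
ee_rot: [179.9, 0.2, -0.0]
ft_force: [-0.6, 0.0, -3.4]
gripper_width: 0.0137
```

```bash
python3 - <<'E'
from h import *
w=save('wrist','w7')
o=get_obs();print(o['time'],o['tcp_pos'].round(4),o['ee_rot'].round(2),o['ft_force'].round(2),o['torque'].round(2),o['gripper_width'])
E
```

```text
7.5667 [0.5634 0.1853 0.1587] [ 1.7991e+02  2.4000e-01 -1.0000e-02] [-0.46 -0.02 -3.21] [0.03 0.02 0.05] 0.013809670135979266
```

View pics/w7.png

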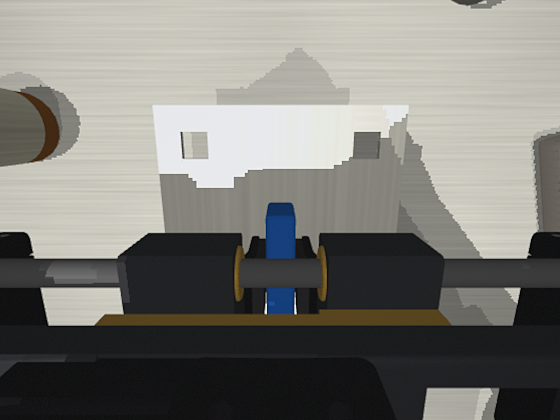

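The plate hangs level from the rib (far holes at (195,145) and (366,145)), with about 3.2 N of weight. Carrying it over the scale.

Call:
servo_tool(deltas=[{"xyz":[0,0.01,0],"yaw":0},{"xyz":[-0.002,0.03,0],"yaw":-0.02},{"xyz":[-0.004,0.06,0],"yaw":-0.045},{"xyz":[-0.006,0.095,0],"yaw":-0.07},{"xyz":[-0.008,0.13,0],"yaw":-0.095},{"xyz":[-0.009,0.165,0],"yaw":-0.12},{"xyz":[-0.01,0.2,0],"yaw":-0.145},{"xyz":[-0.011,0.235,0],"yaw":-0.17},{"xyz":[-0.012,0.27,0],"yaw":-0.195},{"xyz":[-0.013,0.305,0],"yaw":-0.22},{"xyz":[-0.014,0.335,0],"yaw":-0.24},{"xyz":[-0.015,0.355,0],"yaw":-0.255},{"xyz":[-0.0155,0.363,0],"yaw":-0.263},{"xyz":[-0.0155,0.363,0],"yaw":-0.263},{"xyz":[-0.0155,0.363,0],"yaw":-0.263},{"xyz":[-0.0155,0.363,0],"yaw":-0.263},{"xyz":[-0.0155,0.363,0],"yaw":-0.263},{"xyz":[-0.0155,0.363,0],"yaw":-0.263}])

```text
time: 9.07
tcp_pos: [0.5495, -0.175, 0.1611]
ee_rot: [-180.0, -0.0, 15.2]
ft_force: [-0.6, -0.3, -2.4]
gripper_width: 0.0136
```

```bash
cat > pl.py <<'E'
from h import *
from scipy.spatial.transform import Rotation as R
def holes(tag):
    w=save('wrist',tag);o=get_obs()
    print(o['time'],o['tcp_pos'].round(4),o['ee_rot'].round(2),o['ft_force'].round(2),o['torque'].round(2))
    return w,o
E
python3 - <<'E'
from pl import *
w,o=holes('w8')
print('or',blobs(w['img'],(3,120,80),(18,255,255),15)[1])
E
```

```text
9.1167 [ 0.5495 -0.1754  0.1612] [-1.7999e+02 -2.0000e-02  1.5190e+01] [ 0.19  0.61 -3.5 ] [ 0.05  0.02 -0.05]
or []
```

View pics/w8.png

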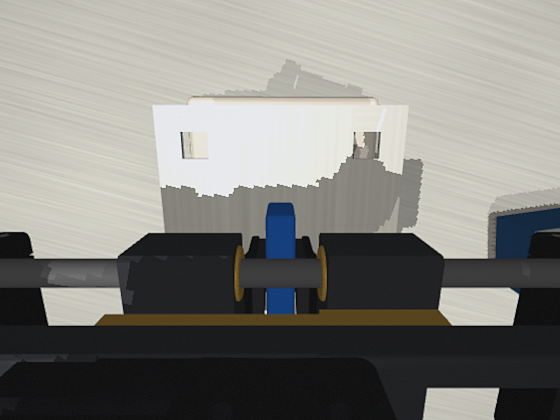

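```bash
python3 - <<'E'
from pl import *
w=load('w8');tcp=np.array([.5495,-.1754,.1612])
a=onz(w,194.7,145.5,.159);b=onz(w,366.6,145.5,.159);m=(a+b)/2;d=a-b
yaw=np.arctan2(-d[0],d[1]);print(a,b,np.linalg.norm(d),np.degrees(yaw))
c=m-.06*np.array([np.cos(yaw),np.sin(yaw),0]);print('plate centre',c,'minus tcp',c-tcp)
e=np.array([.5479,-.1775,0])-c; th=np.radians(15.19)
print('err',e,'tool dx,dy',e[0]*np.cos(th)+e[1]*np.sin(th), e[0]*np.sin(th)-e[1]*np.cos(th))
E
```

```text
[ 0.59583201 -0.1165444   0.159     ] [ 0.61935818 -0.20288117  0.159     ] 0.08948474393254365 15.242630467342574
plate centre [ 0.54970583 -0.17548721  0.159     ] minus tcp [ 2.05825116e-04 -8.72110893e-05 -2.20000000e-03]
err [-0.00180583 -0.00201279 -0.159     ] tool dx,dy -0.0022701260870135343 0.0014693029289859906
```

Call:
servo_tool(deltas=[{"xyz":[-0.001,0.001,0.01],"yaw":0.002},{"xyz":[-0.0023,0.0015,0.025],"yaw":0.0025},{"xyz":[-0.0023,0.0015,0.04],"yaw":0.0025},{"xyz":[-0.0023,0.0015,0.049],"yaw":0.0025},{"xyz":[-0.0023,0.0015,0.049],"yaw":0.0025},{"xyz":[-0.0023,0.0015,0.049],"yaw":0.0025},{"xyz":[-0.0023,0.0015,0.049],"yaw":0.0025},{"xyz":[-0.0023,0.0015,0.049],"yaw":0.0025}])

```text
time: 9.78
tcp_pos: [0.5481, -0.1791, 0.1129]
ee_rot: [179.9, -0.1, 14.9]
ft_force: [0.3, 0.2, -2.3]
gripper_width: 0.0137
```

```bash
python3 - <<'E'
from pl import *
w,o=holes('w9');d=save('side','s9')
print('or',blobs(w['img'],(3,120,80),(18,255,255),8)[1])
cv2.imwrite('pics/c9.png',np.vstack([cv2.resize(w['img'][90:210,140:420],None,fx=2.5,fy=2.5),cv2.resize(d['img'][140:220,220:400],(700,311))])[:,:,::-1])
E
```

```text
9.8333 [ 0.5481 -0.1791  0.1129] [ 1.7994e+02 -9.0000e-02  1.4920e+01] [ 0.19  0.45 -2.12] [0.05 0.01 0.07]
or [([192, 132, 15, 26, 245], [201.0, 144.1]), ([353, 132, 9, 26, 155], [356.3, 144.3])]
```

View pics/c9.png

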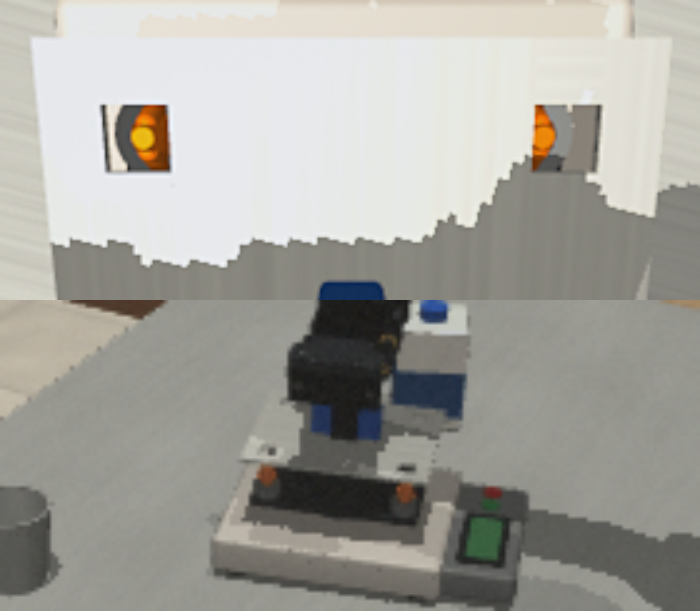

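The tip discs of the two far studs show through the holes, at (197,145) and (357,145); the hole centres are at (195,145) and (366,145).

```bash
python3 - <<'E'
from pl import *
w=load('w9');z=.1129-.002
h=cv2.cvtColor(w['img'],cv2.COLOR_RGB2HSV);m=cv2.inRange(h,(18,150,150),(30,255,255));n,l,s,c=cv2.connectedComponentsWithStats(m);print([(s[i][4],c[i].round(1)) for i in range(1,n)])
T=np.array([onz(w,197.1,145.2,.099),onz(w,356.8,145.2,.099)])
H=np.array([onz(w,194.8,145.3,z),onz(w,366.6,145.3,z)])
def an(P): d=P[0]-P[1];return np.degrees(np.arctan2(-d[0],d[1])),np.linalg.norm(d[:2])
print(T,an(T));print(H,an(H))
e=(T-H).mean(0);th=np.radians(14.92);print('tool dx,dy',e[0]*np.cos(th)+e[1]*np.sin(th), e[0]*np.sin(th)-e[1]*np.cos(th))
E
```

```text
[(np.int32(74), array([196.7, 144.4])), (np.int32(3), array([198., 151.]))]
[[ 0.59406184 -0.11910128  0.099     ]
 [ 0.6170423  -0.20526091  0.099     ]] (np.float64(14.934246687806539), np.float64(0.08917165018752256))
[[ 0.59494119 -0.12086245  0.1109    ]
 [ 0.61798675 -0.20726633  0.1109    ]] (np.float64(14.934218114681686), np.float64(0.08942443427224969))
tool dx,dy -0.00039626339629618385 -0.002054587440078369
```

Call:
servo_tool(deltas=[{"xyz":[-0.0004,-0.002,0.003],"yaw":0},{"xyz":[-0.0004,-0.002,0.007],"yaw":0},{"xyz":[-0.0004,-0.002,0.007],"yaw":0},{"xyz":[-0.0004,-0.002,0.007],"yaw":0},{"xyz":[-0.0004,-0.002,0.007],"yaw":0}])

```text
time: 10.3
tcp_pos: [0.5464, -0.1771, 0.105]
ee_rot: [-180.0, 0.0, 14.9]
ft_force: [-0.4, -0.2, -3.7]
gripper_width: 0.0135
```

```bash
python3 - <<'E'
from pl import *
w,o=holes('w10')
E
```

```text
10.35 [ 0.5466 -0.1772  0.1051] [ 1.800e+02 -1.000e-02  1.491e+01] [-0.   -0.49 -3.14] [ 0.02  0.05 -0.02]
```

Call:
servo_tool(deltas=[{"xyz":[0.001,0.0006,0],"yaw":0},{"xyz":[0.001,0.0006,0.001],"yaw":0},{"xyz":[0.001,0.0006,0.003],"yaw":0},{"xyz":[0.001,0.0006,0.005],"yaw":0},{"xyz":[0.001,0.0006,0.005],"yaw":0},{"xyz":[0.001,0.0006,0.005],"yaw":0}])

```text
time: 10.85
tcp_pos: [0.5474, -0.1775, 0.0998]
ee_rot: [-180.0, 0.0, 14.9]
ft_force: [0.2, -0.9, -2.9]
gripper_width: 0.0136
```

```bash
python3 - <<'E'
from pl import *
w,o=holes('w11');d=save('side','s11')
cv2.imwrite('pics/c11.png',np.vstack([cv2.resize(w['img'][90:210,140:420],None,fx=2.5,fy=2.5),cv2.resize(d['img'][140:220,220:400],(700,311))])[:,:,::-1])
E
```

```text
10.9 [ 0.5475 -0.1775  0.0999] [-1.800e+02  1.000e-02  1.492e+01] [-0.24 -0.72 -2.54] [-0.   -0.04 -0.01]
```

View pics/c11.png

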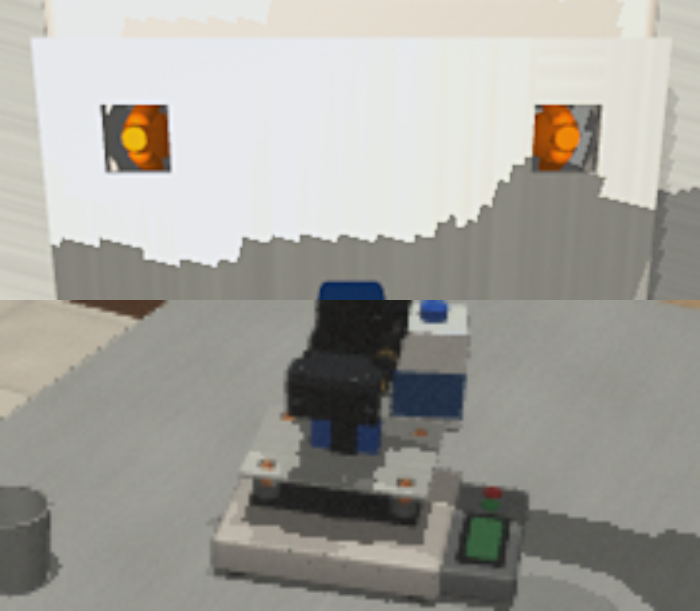

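Well centred, with all four tips in their holes. Now I lower in small steps, watching the force.

Call:
servo_tool(deltas=[{"xyz":[0,0,0.002],"yaw":0},{"xyz":[0,0,0.004],"yaw":0},{"xyz":[0,0,0.006],"yaw":0},{"xyz":[0,0,0.006],"yaw":0},{"xyz":[0,0,0.006],"yaw":0}])

```text
time: 11.37
tcp_pos: [0.5475, -0.1776, 0.0942]
ee_rot: [180.0, 0.0, 14.9]
ft_force: [-1.2, -0.2, -0.3]
gripper_width: 0.0133
```

Call:
servo_tool(deltas=[{"xyz":[0,0,0.001],"yaw":0},{"xyz":[0,0,0.002],"yaw":0},{"xyz":[0,0,0.003],"yaw":0},{"xyz":[0,0,0.003],"yaw":0},{"xyz":[0,0,0.003],"yaw":0}])

```text
time: 11.78
tcp_pos: [0.5477, -0.1777, 0.0914]
ee_rot: [180.0, -0.0, 14.9]
ft_force: [-2.9, -0.2, 4.0]
gripper_width: 0.0137
```

Call:
servo_tool(deltas=[{"xyz":[-0.0007,0,0.001],"yaw":0},{"xyz":[-0.0007,0,0.002],"yaw":0},{"xyz":[-0.0007,0,0.003],"yaw":0},{"xyz":[-0.0007,0,0.003],"yaw":0},{"xyz":[-0.0007,0,0.003],"yaw":0}])

```text
time: 12.2
tcp_pos: [0.5478, -0.1777, 0.089]
ee_rot: [179.9, -0.1, 14.9]
ft_force: [-2.6, -0.1, 8.4]
gripper_width: 0.0139
```

```bash
python3 - <<'E'
from pl import *
w,o=holes('w12')
E
```

```text
12.25 [ 0.5478 -0.1778  0.089 ] [ 1.7994e+02 -1.0000e-01  1.4910e+01] [-1.44 -0.01  7.24] [-0.03  0.53  0.07]
```

Call:
servo_tool(deltas=[{"xyz":[-0.0005,0,0.001],"yaw":0},{"xyz":[-0.0005,0,0.002],"yaw":0},{"xyz":[-0.0005,0,0.0025],"yaw":0},{"xyz":[-0.0005,0,0.0025],"yaw":0}])

```text
time: 12.58
tcp_pos: [0.5479, -0.1778, 0.087]
ee_rot: [179.9, -0.2, 14.9]
ft_force: [-2.0, 0.1, 9.2]
gripper_width: 0.0139
```

Call:
servo_tool(deltas=[{"xyz":[0,0,0.001],"yaw":0},{"xyz":[0,0,0.002],"yaw":0},{"xyz":[0,0,0.002],"yaw":0},{"xyz":[0,0,0.002],"yaw":0}])

```text
time: 12.92
tcp_pos: [0.548, -0.178, 0.0853]
ee_rot: [179.9, -0.2, 14.9]
ft_force: [-2.0, -0.3, 10.8]
gripper_width: 0.0138
```

Call:
servo_tool(deltas=[{"xyz":[0,0,0.001],"yaw":0},{"xyz":[0,0,0.002],"yaw":0},{"xyz":[0,0,0.002],"yaw":0},{"xyz":[0,0,0.002],"yaw":0}])

```text
time: 13.25
tcp_pos: [0.5481, -0.1781, 0.0836]
ee_rot: [179.9, -0.2, 14.9]
ft_force: [-3.4, 0.3, 12.4]
gripper_width: 0.0137
```

Call:
servo_tool(deltas=[{"xyz":[0,0,0.001],"yaw":0},{"xyz":[0,0,0.0015],"yaw":0},{"xyz":[0,0,0.0015],"yaw":0},{"xyz":[0,0,0.0015],"yaw":0}])

```text
time: 13.58
tcp_pos: [0.5479, -0.1782, 0.0811]
ee_rot: [179.9, -0.2, 14.9]
ft_force: [-1.0, -0.1, 5.4]
gripper_width: 0.0135
```

```bash
python3 - <<'E'
from pl import *
w,o=holes('w13');d=save('side','s13')
cv2.imwrite('pics/c13.png',np.vstack([cv2.resize(w['img'][90:210,140:420],None,fx=2.5,fy=2.5),cv2.resize(d['img'][140:220,220:400],(700,311))])[:,:,::-1])
E
```

```text
13.6333 [ 0.5479 -0.1782  0.0811] [ 1.799e+02 -1.700e-01  1.491e+01] [-0.73 -1.25  6.25] [-0.17  0.31  0.06]
```

Call:
servo_tool(deltas=[{"xyz":[0,0,0.001],"yaw":0},{"xyz":[0,0,0.002],"yaw":0},{"xyz":[0,0,0.003],"yaw":0},{"xyz":[0,0,0.003],"yaw":0}])

```text
time: 14.02
tcp_pos: [0.5479, -0.1782, 0.0785]
ee_rot: [179.9, -0.2, 14.9]
ft_force: [-2.6, -1.0, 10.6]
gripper_width: 0.0139
```

Call:
servo_tool(deltas=[{"xyz":[0,0,0.001],"yaw":0},{"xyz":[0,0,0.002],"yaw":0},{"xyz":[0,0,0.002],"yaw":0},{"xyz":[0,0,0.002],"yaw":0}])

```text
time: 14.35
tcp_pos: [0.5479, -0.1782, 0.077]
ee_rot: [179.9, -0.2, 14.9]
ft_force: [-4.2, -0.2, 13.8]
gripper_width: 0.0138
```

```bash
python3 - <<'E'
from pl import *
w,o=holes('w14')
E
```

```text
14.4 [ 0.5479 -0.1782  0.0771] [ 1.7988e+02 -1.5000e-01  1.4910e+01] [-3.68  0.19 13.59] [ 0.02  0.81 -0.  ]
```

The load dropped at TCP z ≈ 0.082, then rose again at 1.9 N/mm, which is the bare load-cell stiffness, so the plate is home. Easing off to about its own weight.

Call:
servo_tool(deltas=[{"xyz":[0.0003,0,-0.002],"yaw":0},{"xyz":[0.0003,0,-0.004],"yaw":0},{"xyz":[0.0003,0,-0.006],"yaw":0},{"xyz":[0.0003,0,-0.007],"yaw":0},{"xyz":[0.0003,0,-0.007],"yaw":0},{"xyz":[0.0003,0,-0.007],"yaw":0}])

```text
time: 14.9
tcp_pos: [0.5478, -0.1782, 0.0824]
ee_rot: [179.9, -0.1, 14.9]
ft_force: [2.2, -1.8, 3.4]
gripper_width: 0.0139
```

```bash
python3 - <<'E'
from pl import *
w,o=holes('w15');d=save('side','s15')
cv2.imwrite('pics/c15.png',np.vstack([cv2.resize(w['img'][90:210,140:420],None,fx=2.5,fy=2.5),cv2.resize(d['img'][140:220,220:400],(700,311))])[:,:,::-1])
E
```

```text
14.95 [ 0.5478 -0.1782  0.0824] [ 1.7992e+02 -1.3000e-01  1.4910e+01] [ 1.58 -0.98  4.11] [-0.47 -0.26  0.01]
```

View pics/c15.png

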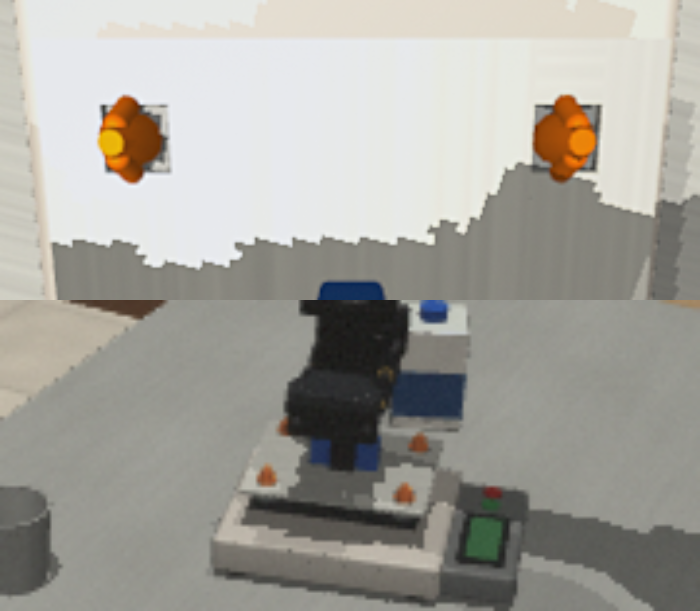

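The barbs of the far studs stand spread above the plate, and all four studs show through it. Releasing and withdrawing.

Call:
servo_tool(deltas=[{"xyz":[0,0,-0.001],"yaw":0},{"xyz":[0,0,-0.002],"yaw":0},{"xyz":[0,0,-0.002],"yaw":0}])

```text
time: 15.25
tcp_pos: [0.5478, -0.1782, 0.0843]
ee_rot: [179.9, -0.1, 14.9]
ft_force: [5.3, -3.8, 0.4]
gripper_width: 0.0139
```

Call:
servo_tool(deltas=[{"xyz":[0,0,0],"yaw":0},{"xyz":[0,0,0],"yaw":0},{"xyz":[0,0,0],"yaw":0},{"xyz":[0,0,0],"yaw":0},{"xyz":[0,0,0],"yaw":0},{"xyz":[0,0,0],"yaw":0},{"xyz":[0,0,0],"yaw":0},{"xyz":[0,0,0],"yaw":0},{"xyz":[0,0,0],"yaw":0},{"xyz":[0,0,0],"yaw":0}], fingers=0)

```text
time: 16.08
tcp_pos: [0.5467, -0.1777, 0.0841]
ee_rot: [180.0, 0.0, 14.9]
ft_force: [-0.3, -0.2, -0.3]
gripper_width: 0.0721
```

Call:
servo_tool(deltas=[{"xyz":[0,0,-0.01],"yaw":0},{"xyz":[0,0,-0.03],"yaw":0},{"xyz":[0,0,-0.06],"yaw":0},{"xyz":[0,0,-0.09],"yaw":0},{"xyz":[-0.03,0,-0.12],"yaw":0},{"xyz":[-0.05,0,-0.14],"yaw":0},{"xyz":[-0.06,0,-0.145],"yaw":0},{"xyz":[-0.06,0,-0.145],"yaw":0},{"xyz":[-0.06,0,-0.145],"yaw":0},{"xyz":[-0.06,0,-0.145],"yaw":0},{"xyz":[-0.06,0,-0.145],"yaw":0}])

```text
time: 17.0
tcp_pos: [0.489, -0.1924, 0.2277]
ee_rot: [-179.9, 0.1, 15.0]
ft_force: [-0.1, -1.6, -0.3]
gripper_width: 0.0871
```

```bash
python3 - <<'E'
from pl import *
w,o=holes('w16');d=save('side','s16');print(o['gripper_width'])
cv2.imwrite('pics/c16.png',np.vstack([cv2.resize(w['img'][10:240,140:420],None,fx=1.5,fy=1.5),cv2.resize(d['img'][140:225,240:380],(420,255))])[:,:,::-1])
h=cv2.cvtColor(w['img'],cv2.COLOR_RGB2HSV)
cs=blobs(w['img'],(3,120,80),(30,255,255),20)[1];print(cs)
E
```

```text
17.05 [ 0.489  -0.1924  0.2277] [-1.7989e+02  8.0000e-02  1.4990e+01] [-0.51  0.22  0.67] [ 0.03  0.03 -0.01]
0.0868265518260505
[([227, 62, 12, 20, 167], [232.3, 71.7]), ([324, 62, 13, 20, 163], [329.8, 71.5]), ([232, 191, 11, 17, 126], [236.9, 199.0]), ([320, 191, 11, 17, 126], [325.2, 199.0]), ([89, 247, 17, 54, 291], [94.7, 274.4]), ([455, 247, 17, 54, 283], [465.6, 274.8]), ([466, 310, 94, 2, 100], [510.1, 310.1]), ([256, 315, 210, 10, 872], [340.2, 319.7])]
```

View pics/c16.png

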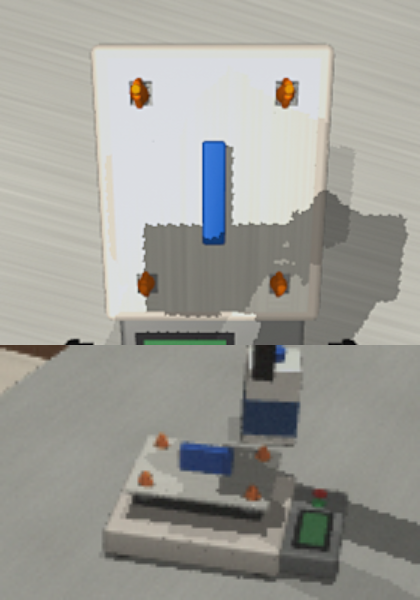

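All four studs stand through the plate with barbs spread over it, and the plate lies level and square. Handing in.

```bash
python3 -c "
from cell import *
print(sign_off())"
```

```text
the job is handed in; nothing more can be done
None
```

The plate farther from the base was picked up by its blue grip, pressed onto the scale's four studs until it snapped home, and released. The job was handed in at about 17 s of the 48 s allowed. `sign_off()` gives no verdict, so success rests on the checks below.

- **Pressing:** the wrist force peaked at about 12 N before the snap, or roughly 15 N on the load cell with the plate's weight. It then dropped sharply. Pressing on afterwards, it rose at about 1.9 N/mm, which matches the bare load cell. I let it reach about 17 N on the cell, roughly 9.5 mm of travel against the 16 mm limit.
- **Final pictures:** the wrist and side views show all four studs standing through their holes, with the plate level and square. Barbs spread over the plate are clearest at the two far studs. I did not measure the height of each hole. From the last pressing force, the plate was about 0.4 mm from the stud shoulders.
- **Bystanders:** the gripper is open and well clear. I saw no sign of contact with the bottle, carton or cup, but I did not re-measure their positions at the end.
- **Disagreements:** the arm's actual position was repeatedly 2 to 3 mm off the commanded one. I corrected this from the wrist camera before grasping and again before pressing. While pressing and easing off there was a sideways force of about 2 to 6 N, which disappeared when the fingers opened.

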